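Open the filter cover of a sterilisation container

TASK

Open the filter window of the sterilisation container for a filter change: press its black snap tab down until the steel filter cover springs free, then push the cover along the lid with the fingertips until it is right off its seat and lies flat on the free end of the lid. Only press and push: the cover must not be lifted or tipped up, and the instruments, vials and other loose things around stay where they are.

Things in the scene. Friction and masses are not known exactly. Their poses are not given: they have to be found in the camera images.
- container: Fixed metal sterilisation container with a grey lid, 116 mm (x) by 290 mm (y). Origin: centre of its underside, on the worktop; z up; +y is the way the cover slides off (robot's left at yaw 0; yaw within 0.3 rad). The tab is at its -y end on a low step (z = 74 mm); the lid's raised deck, z = 90 mm, spans y = -75 to 140 mm.
- seat (a point): Centre of the cover's seat on the deck, at container (0, -31, 90) mm, over the 60 by 56 mm filter window. Beside it two steel strips, 73 mm apart, tops at z = 98 mm, y = -74 to 10 mm, hold down the cover's side edges. Behind it, y = -102 to -82 mm, two spring housings stand 52 mm apart, tops at z = 96 mm, with the tab between them.
- free_end (a point): Centre of the lid's bare free end, where the cover must go: container (0, 75, 90) mm. The flat deck here (y = 13 to 136 mm) has 5 mm high edge beads along both sides (82 mm apart) and one across the end at y = 136 mm, which stops the cover.
- tab_pad (a point): Centre of the top of the snap tab's ribbed black pad, 28 mm wide (container x) by 36 mm long (container y); at container (0, -106, 91) mm when not pressed. Press straight down here.
- tab (a joint): Angle of the snap tab, a sprung lever hinged at the lid's -y end: 0 up, latched; stop at 0.14 rad (pad 4.6 mm down). Its barb stands in a slot in the cover's tongue and comes out at about 0.09 rad (pad about 3 mm down), which takes about 4 to 7 N. It springs back when let go.
- cover: Loose perforated steel plate 78 (x) by 84 (y) by 3 mm, 0.08 kg; slotted tongue 14 mm beyond its -y edge. Origin: centre of its underside; axes as the container's. Seated at container (0, -31, 90) mm. Freed, springs push it 10 to 20 mm to +y and the tab cannot catch it again. Right off its seat, tongue and all, from container y = 69 mm; against the end bead at 94 mm.
- cover_grip (a point): Middle of the rear (-y) face of the cover's upright flange, 42 mm behind the cover's origin, where it is pushed towards container +y. Flange 60 mm wide, 3 mm thick, from z = 93 to 108 mm above the worktop; this point is at 102.5 mm. The tab's barb behind it is 95 mm high, so push with the fingertips' ends 97 to 105 mm up.

How it is judged:
On the way, in this order (a step that is already met when the one before it is completed fails the run):
1. the snap tab is pressed in while the cover is still at its seat (value of joint tab above 0.06 rad and y of cover in the frame of container below 0.03 m).
2. the released cover is pushed off its seat (y of cover in the frame of container above 0.06 m), for 0.2 s.
At the end, for the whole second after the job is handed in: The cover lies at rest, flat (within 0.06 rad) on the lid's deck, its origin 60 to 105 mm along +y from the container's centre (plate clear of the seat and window) and within 12 mm of its centre line, and the snap tab has sprung back (below 0.03 rad) (y of cover in the frame of container between 0.06 and 0.105 m and x of cover in the frame of container between -0.012 and 0.012 m and z of cover in the frame of container between 0.087 and 0.093 m and angle between cover's own z axis and vertical below 0.06 rad and linear speed of cover below 0.01 m/s and value of joint tab below 0.03 rad); the robot touches nothing.
It fails at once if the cover is lifted off the lid (z of cover in the frame of container above 0.1 m).
It fails at once if the cover is tipped up (angle between cover's own z axis and vertical above 0.3 rad).
It fails at once if something standing around is disturbed (distance of any of haemostat, handpiece, vial_left, vial_right, pouch, tape_roll, probe from where it was at the start of the episode above 0.02 m).
It also fails if it takes over 43 s, if anything falls off the work surface, if the arm or the gripper's body presses on something with over 40 N, if the wrist force passes 120 N, or if a joint passes its speed limit or range.

ROBOT

A 6-joint arm with a two-finger parallel gripper is mounted at the origin on a cart in front of the work surface, level with it; the furniture and walls round the work are solid. World frame = base frame: x ahead of the robot, y to its left, z up, the work surface at z = 0. Lengths are in m, angles in rad, forces in N, time in s.
With the tool pointing down it reaches from about 0.2 to 0.875 m from the base axis. Payload 3.4 kg.
Tool frame: the origin (TCP) lies on the centre line of the jaws, within the pads' length; the fingertips stand 8 mm ahead of it and the grasp point (between the pads) lies 11 mm behind it; z points along the fingers, y is the line along which they close (so a half turn about z gives the same grasp; the last joint's range is limited). The gripper opens to 94 mm and grips with 3 to 60 N. Pads are 16 mm wide; open, the fingers measure 119 mm over their backs; the gripper's body (75 mm by 177 mm) begins 78 mm behind the grasp point.
Start: joints at [1.157, 0.276, 1.505, -0, 1.361, -0.121], TCP at [0.166, 0.551, 0.179] pointing down, gripper open.
Joint ranges: [-2.89, 2.89], [-0.75, 2.08], [0.22, 2.7], [-1.18, 4.32], [0.11, 2.71], [-2.7, 2.7]. Speed limits (rad/s): [2.57, 2.57, 3.14, 3.14, 3.14, 3.14].

INTERFACE

Orientations are given as a unit quaternion [x, y, z, w].
In Python, from rig import arm gives the robot as it stands. The module is installed in compiled form; this text tells all that it offers. Calls block until the motion is done:
- arm.movep(position, orientation): joint-space move of the TCP to a pose.
- arm.movel(position, rotation=None, velocity=0.15, max_force=None): straight line of the TCP; rotation=None keeps the orientation; velocity is the mean speed in m/s. With max_force (N) it stops when the force on the tool has changed by that much, and returns True; else False.
- arm.move_joints(angles): joint-space move.
- arm.gripper_to(opening, grasp_force=None): finger opening in m; grasp_force is the grip in N (None keeps the last); returns when the fingers have stopped.
- arm.dwell(seconds).
- arm.inverse_kinematics(position, orientation): joint angles nearest the present ones, or None.
- arm.get_state(): the state.
- arm.get_image(name): name is "scene" or "top" or "wrist"; returns the picture (420x560x3 uint8, red, green, blue); there is no depth.
- arm.camera_params(name): a dict with "fx", "fy", "cx", "cy" (pixels), "view" (4x4, takes a point from world to camera coordinates). Camera axes: x right, y down, z forward; pixel columns grow to the right and rows downward; lengths in m; the calibration is good to about 2 mm. The wrist camera is an equidistant fisheye: a pixel r from the principal point sees the ray r / f radians off the axis. A picture is of the moment at which its call begins: read the wrist's pose just before it. camera_params takes no time and is no camera call; for the wrist camera it gives the pose at the moment of the call.
A pose or a line that the arm cannot do raises arm.MotionError and nothing moves.
- arm.finish_job(): hands the job in; it is judged then, once.
Trained networks look in the newest picture that a camera, given by its name, has taken for a name from the list of things; names that differ only in an ending like _2 or _b are one class to them, and where a whole thing is asked for, a point or a joint stands for the part that bears it (a point fixed in the world has none). Each returns a list of dicts, best first, with "confidence" (0 to 1); they miss things now and then, are a little off and sometimes report something else, mostly with a low value. They report only what shows in the picture. A call takes as long as a camera call.
- arm.find_in(target, camera): "centre" ([x, y, z] in m, in world coordinates, good to about 4 mm: the middle of the surface that is visible of it).
- arm.cut_out(target, camera): "pixels" (420x560 bool, what is visible of it).
- arm.landmark_of(target, camera): "centre" ([x, y, z] in m, in world coordinates, good to about 4 mm: a listed point, or the origin of a listed thing).
The state is a dict: "t": time; "q": joint angles; "qd": joint speeds; "joint_efforts": joint torques, N m; "position": TCP position; "orientation": TCP orientation; "contact_force": force on the tool from outside, world axes, zero at the start; "moment": the same for the moment, N m; "gripper_width": finger opening in m; "finger_force": force on a finger pad.
Only numpy, scipy, OpenCV 4.12 (cv2) and the standard library are available. Lean on these libraries where they do the work, as an engineer would, in place of code of your own. Each camera call takes 0.05 s, during which the arm holds its last target. There are 200 camera calls.

## Working session

There is one attempt and no reset: what is moved stays moved. The work goes in short steps, each a Python script; the robot and the scene stay as the last script left them, time stands still between calls to the robot, and variables do not carry over. Pictures are saved under pics/ and viewed, at most 10 in all, crops included, and the job is handed in when it is done.

```bash
mkdir -p pics; python3 - <<'E'
from rig import arm
import cv2,numpy as np
ims=[]
for c in("top","scene"):
    im=arm.get_image(c); cv2.imwrite(f"pics/{c}0.png",im[:,:,::-1])
    for t in("container","seat","free_end","tab_pad","cover","cover_grip"):
        r=arm.landmark_of(t,c)
        print(c,t,[(np.round(d["centre"],4).tolist(),round(d["confidence"],2)) for d in r[:2]])
    for t in("haemostat","handpiece","vial_left","pouch","tape_roll","probe"):
        print(c,t,[(np.round(d["centre"],3).tolist(),round(d["confidence"],2)) for d in arm.find_in(t,c)[:2]])
s=arm.get_state();print(s["t"],s["orientation"],s["contact_force"],s["gripper_width"])
p=arm.camera_params("top");print(p)
E
```

```text
top container [([0.4366, 0.1629, 0.0055], 0.84)]
top seat []
top free_end [([0.4566, 0.2323, 0.0879], 0.83)]
top tab_pad [([0.4154, 0.0563, 0.09], 0.71)]
top cover [([0.432, 0.1247, 0.0935], 0.86)]
top cover_grip [([0.4204, 0.0824, 0.1012], 0.71)]Traceback (most recent call last):
  File "<stdin>", line 10, in <module>
ValueError: it knows: container, cover, cover_grip, free_end, seat, tab, tab_pad
```

View pics/top0.png

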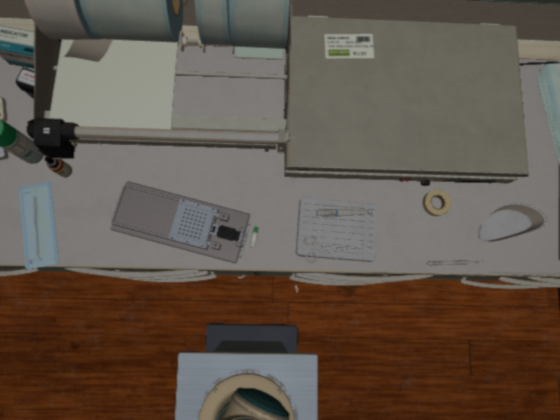

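```bash
python3 - <<'E'
from rig import arm
import cv2,numpy as np
for c in("scene","top","wrist"):
    im=arm.get_image(c); cv2.imwrite(f"pics/{c}1.png",im[:,:,::-1])
    if c=="top": cv2.imwrite("pics/topc.png",cv2.resize(im[165:275,90:330,::-1],None,fx=3.3,fy=3.3,interpolation=cv2.INTER_CUBIC))
    for t in("container","free_end","seat","tab_pad","cover","cover_grip"):
        r=arm.landmark_of(t,c)
        print(c,t,[(np.round(d["centre"],4).tolist(),round(d["confidence"],2)) for d in r[:2]])
s=arm.get_state();print(s["t"],s["orientation"],s["contact_force"],s["gripper_width"])
p=arm.camera_params("top");print(p)
E
```

```text
scene container [([0.4395, 0.1561, 0.001], 0.81)]
scene free_end [([0.4606, 0.2292, 0.0872], 0.63)]
scene seat []
scene tab_pad [([0.4159, 0.0547, 0.0883], 0.48)]
scene cover [([0.4308, 0.1292, 0.0887], 0.73), ([0.4583, 0.2295, 0.0889], 0.22)]
scene cover_grip [([0.4199, 0.0858, 0.103], 0.89), ([0.4404, 0.1583, -0.0015], 0.45)]
top container [([0.44, 0.1596, 0.0008], 0.91)]
top free_end [([0.4563, 0.229, 0.0874], 0.7)]
top seat []
top tab_pad [([0.4161, 0.0567, 0.0882], 0.56), ([0.4209, 0.085, 0.1028], 0.21)]
top cover [([0.4323, 0.1276, 0.0929], 0.77)]
top cover_grip [([0.4205, 0.0828, 0.101], 0.69)]
wrist container []
wrist free_end []
wrist seat []
wrist tab_pad []
wrist cover []
wrist cover_grip []
1.4 [1.45880886e-01 9.89302161e-01 4.52246476e-05 1.76368564e-06] [ 0.62379242 -0.45872592 -0.29943435] 0.09439496025022898
{'fx': 437.1651317472578, 'fy': 437.1651317472578, 'cx': 275.8762678725265, 'cy': 217.47140141589574, 'view': array([[ 0.01934921, -0.99897444,  0.04093502, -0.06447432],
       [-0.98387469, -0.02630616, -0.17691406,  0.46146516],
       [ 0.17780947, -0.03685178, -0.98337467,  0.97609003],
       [ 0.        ,  0.        ,  0.        ,  1.        ]])}
```

View pics/scene1.png

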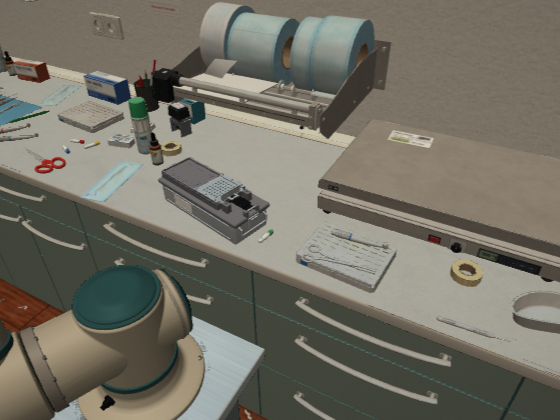

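View pics/topc.png

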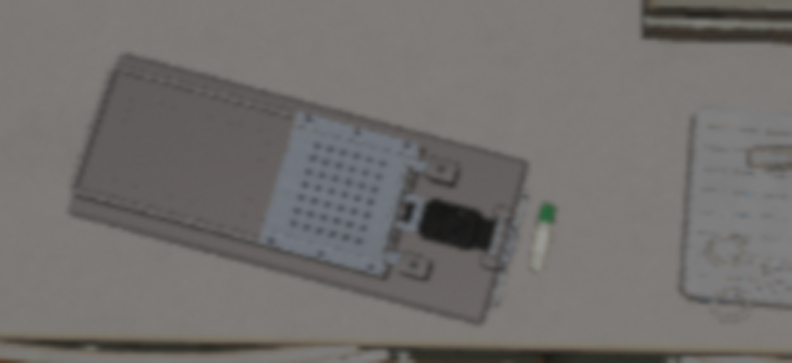

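```bash
cat > h.py <<'E'
from rig import arm
import numpy as np, json
from scipy.optimize import least_squares
L={"container":(0,0,0),"free_end":(0,75,90),"seat":(0,-31,90),"tab_pad":(0,-106,91),"cover":(0,-31,90),"cover_grip":(0,-73,102.5)}
def world(p,l):  # p=(x,y,yaw), l in mm
    c,s=np.cos(p[2]),np.sin(p[2]); l=np.array(l)/1000
    return np.array([p[0]+c*l[0]-s*l[1],p[1]+s*l[0]+c*l[1],l[2]])
def quat(yaw,k=0):
    f=(yaw+np.pi/2+k*np.pi)/2
    return [np.cos(f),np.sin(f),0,0]
def fit(obs):
    return least_squares(lambda p:np.ravel([(world(p,L[n])-c)[:2] for n,c in obs]),[.44,.16,-.23],loss="soft_l1",f_scale=.004)
def look(cams,names=L):
    o=[]
    for c in cams:
        arm.get_image(c)
        for n in names:
            r=arm.landmark_of(n,c)
            if r and r[0]["confidence"]>.4: o.append((n,np.array(r[0]["centre"])))
    return o
E
python3 - <<'E'
from h import *
import cv2
o=look(["top","scene"],["container","free_end","tab_pad","cover","cover_grip"])
p=fit(o).x;print(p)
for k in(0,1):print(k,arm.inverse_kinematics(world(p,(0,-60,300)),quat(p[2],k)))
k=min((0,1),key=lambda k:(lambda j:9 if j is None else abs(j[5]))(arm.inverse_kinematics(world(p,(0,-60,300)),quat(p[2],k))))
arm.movep(world(p,(0,-60,300)),quat(p[2],k))
arm.gripper_to(0.0)
im=arm.get_image("wrist");cv2.imwrite("pics/w2.png",im[:,:,::-1])
ow=look(["wrist"])
for n,c in ow: print(n,np.round(c-world(p,L[n]),4))
pw=fit(ow).x if len(ow)>1 else None
print(k,pw,fit(o+ow).x,arm.get_state()["t"])
json.dump([*fit(o+ow).x,k],open("p.json","w"))
E
```

```text
[ 0.43872681  0.15662412 -0.23138092]
0 [ 6.73510908e-02  1.28944842e-02  1.53256557e+00 -4.44089210e-16
  1.59613260e+00  2.98732007e-01]
1 None
container [0.0018 0.0043 0.0008]
free_end [ 0.0038  0.0007 -0.0037]
tab_pad [0.0024 0.0035 0.0042]
cover [-0.0016  0.0029 -0.0027]
cover_grip [0.0026 0.0061 0.001 ]
0 [ 0.44094097  0.16005522 -0.24195337] [ 0.43943348  0.15785618 -0.23490154] 5.75
```

View pics/w2.png

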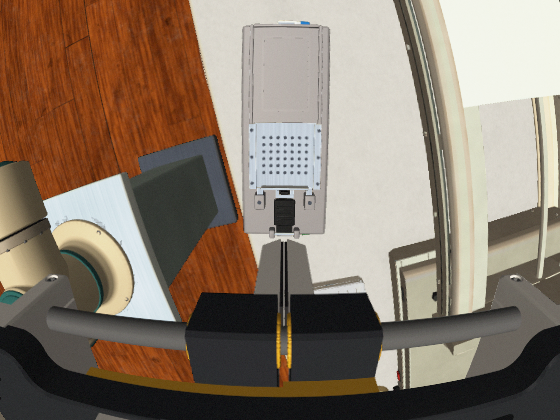

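```bash
cat >> h.py <<'E'
def proj(cam,X):
    X=(cam["view"]@np.append(X,1))[:3]
    r=np.hypot(X[0],X[1]);th=np.arctan2(r,X[2])
    return np.array([cam["cx"]+cam["fx"]*th*X[0]/r,cam["cy"]+cam["fy"]*th*X[1]/r])
E
python3 - <<'E'
from h import *
import cv2
p=json.load(open("p.json"));k=p[3]
cam=arm.camera_params("wrist")
im=cv2.imread("pics/w2.png")
x0,y0,S=225,110,4.5
cr=cv2.resize(im[y0:y0+130,x0:x0+120],None,fx=S,fy=S,interpolation=cv2.INTER_CUBIC)
polys=[[(-14,-124,91),(14,-124,91),(14,-88,91),(-14,-88,91)],[(-39,-73,93),(39,-73,93),(39,11,93),(-39,11,93)],[(-30,-73,108),(30,-73,108)]]
for q in polys:
    a=np.array([(proj(cam,world(p,v))-[x0,y0]+.5)*S for v in q]).astype(int)
    cv2.polylines(cr,[a],True,(0,0,255),1)
    print(np.round(a/S+[x0,y0],1).tolist())
cv2.imwrite("pics/ov.png",cr)
E
```

```text
[[274.1, 225.8], [294.8, 225.8], [295.2, 200.0], [273.9, 199.8]]
[[254.8, 189.1], [314.6, 189.3], [315.9, 124.4], [253.9, 124.2]]
[[260.8, 191.6], [308.6, 191.8]]
```

View pics/ov.png

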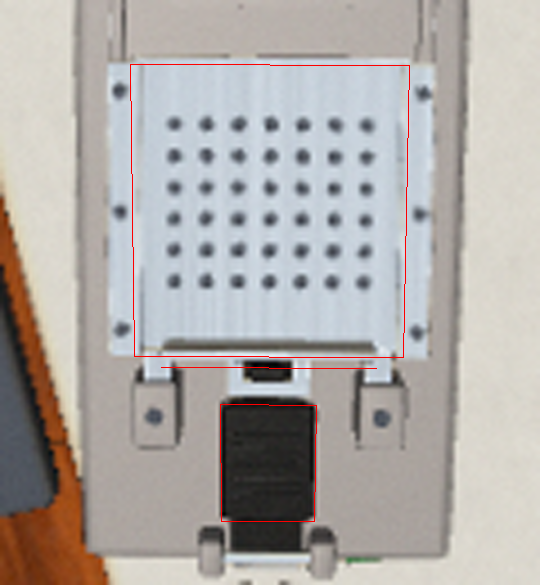

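```bash
python3 - <<'E'
from h import *
import cv2
p=json.load(open("p.json"));q=quat(p[2],p[3])
W=lambda y,tip:world(p,(0,y,tip+8))
arm.movel(W(-106,130),q,0.2)
arm.movel(W(-106,100),None,0.1)
f0=arm.get_state()["contact_force"]
h=arm.movel(W(-106,84),None,0.02,max_force=14)
arm.dwell(.3)
s=arm.get_state();print(h,s["position"][2]-.008,np.array(s["contact_force"])-f0)
arm.movel(W(-106,130),None,0.15)
arm.gripper_to(0.02)
im=arm.get_image("top");cv2.imwrite("pics/t3.png",cv2.resize(im[165:275,90:330,::-1],None,fx=3.3,fy=3.3))
im=arm.get_image("wrist");cv2.imwrite("pics/w3.png",im[:,:,::-1])
for c in("top","wrist","scene"):
    if c=="scene":arm.get_image(c)
    for n in("cover","cover_grip"):
        for d in arm.landmark_of(n,c)[:1]:
            v=np.array(d["centre"])-world(p,(0,0,0));c_,s_=np.cos(p[2]),np.sin(p[2])
            print(c,n,np.round([c_*v[0]+s_*v[1],-s_*v[0]+c_*v[1],v[2]],4),d["confidence"])
print(arm.get_state()["t"])
E
```

```text
False 0.08407604020352336 [-0.43414076  0.01728601  0.56532222]
top cover [-0.0003 -0.0345  0.0953] 0.66
wrist cover [-0.0022 -0.0297  0.0908] 0.71
wrist cover_grip [ 0.0019 -0.0683  0.1042] 0.88
scene cover [-0.0036 -0.0281  0.09  ] 0.86
scene cover_grip [ 0.0005 -0.0738  0.1024] 0.55
9.875
```

View pics/w3.png

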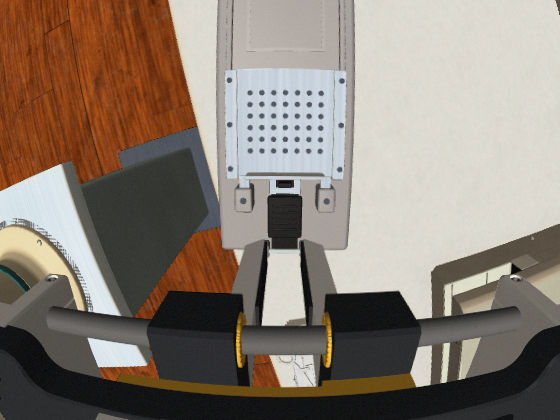

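```bash
python3 - <<'E'
from h import *
p=json.load(open("p.json"));cam=arm.camera_params("wrist");s=arm.get_state()
print(s["position"],s["orientation"],quat(p[2],p[3]),s["gripper_width"],s["contact_force"])
P=np.array(s["position"]);print("tgt",world(p,(0,-106,138)))
for dx in(-10,10):
  for z in (8,0,-11):
    v=world(p,(dx,0,0))-world(p,(0,0,0)); print(dx,z,proj(cam,P+v-[0,0,z/1000]))
print("pad",proj(cam,world(p,(0,-106,91))))
print("cam pos",-cam["view"][:3,:3].T@cam["view"][:3,3],cam["view"][2,:3], cam["fx"],cam["cx"],cam["cy"])
E
```

```text
[0.41478817 0.05478064 0.13803014] [7.85084251e-01 6.19388987e-01 3.88626231e-05 2.48540256e-05] [np.float64(0.7850946535964713), np.float64(0.6193758026386215), 0, 0] 0.020011831754234734 [-0.37183814 -0.59297246 -0.11532516]
tgt [0.41476227 0.05476723 0.138     ]
-10 8 [270.2747966  234.12260592]
-10 0 [269.81749801 238.25567009]
-10 -11 [269.13797105 244.41604625]
10 8 [298.80985444 234.13889598]
10 0 [299.32924271 238.27158225]
10 -11 [300.10093765 244.4311796 ]
pad [284.38921651 217.36094394]
cam pos [0.43271956 0.13272131 0.34357744] [-0.06372493 -0.26539609 -0.96203121] 325.19226210127806 283.49579312914364 207.51842280821697
```

```bash
python3 - <<'E'
from h import *
import cv2
p=json.load(open("p.json"))
W=lambda y,tip:world(p,(0,y,tip+8))
arm.gripper_to(0.0)
arm.movel(W(-106,86),None,0.1,max_force=14)
a=arm.get_image("wrist");b=arm.get_image("scene")
print(arm.get_state()["contact_force"],arm.get_state()["gripper_width"])
cam=arm.camera_params("wrist");print(proj(cam,W(-106,78)),proj(cam,W(-106,91)))
A=cv2.resize(a[130:260,220:350,::-1],(400,400),interpolation=cv2.INTER_CUBIC)
B=cv2.resize(b[130:260,140:270,::-1],(400,400),interpolation=cv2.INTER_CUBIC)
cv2.imwrite("pics/p4.png",np.hstack([A,B]))
print(arm.get_state()["t"])
E
```

```text
[-0.43708462  0.45235341  0.46646937] 0.000265156584600706
[283.4629908  234.05407121] [283.48108454 240.8896902 ]
11.0583
```

View pics/p4.png

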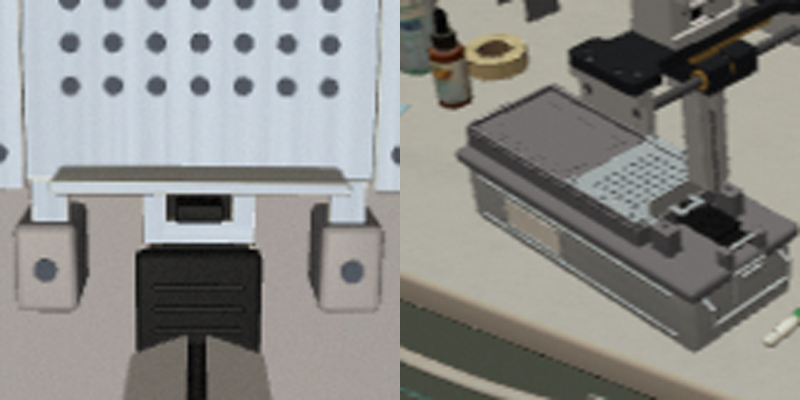

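```bash
python3 - <<'E'
from h import *
import cv2
p=json.load(open("p.json"))
W=lambda y,tip:world(p,(0,y,tip+8))
f0=np.array(arm.get_state()["contact_force"])
log=[]
for z in np.arange(85,66,-1.0):
    h=arm.movel(W(-106,z),None,0.03,max_force=14)
    s=arm.get_state();log.append((z,round(float((s["contact_force"]-f0)[2]),1)))
    if h or log[-1][1]>11:break
print(log,h,s["position"],s["t"])
cam=arm.camera_params("wrist")
a=arm.get_image("wrist")
A=cv2.resize(a[130:260,220:350,::-1],(400,400),interpolation=cv2.INTER_CUBIC)
b=arm.get_image("scene")
B=cv2.resize(b[130:260,140:270,::-1],(400,400),interpolation=cv2.INTER_CUBIC)
cv2.imwrite("pics/p5.png",np.hstack([A,B]))
E
```

```text
[(np.float64(85.0), -0.4), (np.float64(84.0), 0.0), (np.float64(83.0), -1.0), (np.float64(82.0), -0.5), (np.float64(81.0), -0.8), (np.float64(80.0), -1.2), (np.float64(79.0), -0.6), (np.float64(78.0), -0.4), (np.float64(77.0), -0.4), (np.float64(76.0), 0.3), (np.float64(75.0), -0.8), (np.float64(74.0), -0.5), (np.float64(73.0), -0.1), (np.float64(72.0), -0.5), (np.float64(71.0), -0.6), (np.float64(70.0), -1.1), (np.float64(69.0), -0.6), (np.float64(68.0), -0.8), (np.float64(67.0), -0.8)] False [0.41470041 0.05476147 0.07493308] 15.8083
```

View pics/p5.png

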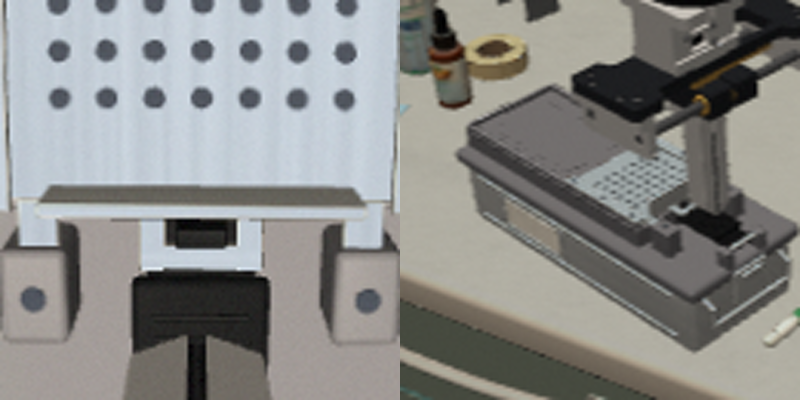

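```bash
python3 - <<'E'
from h import *
p=json.load(open("p.json"))
W=lambda y,tip:world(p,(0,y,tip+8))
f0=np.array(arm.get_state()["contact_force"])
h=arm.movel(W(-106,40),None,0.02,max_force=14)
s=arm.get_state();print(h,s["position"],s["contact_force"]-f0,s["joint_efforts"],s["t"])
E
```

```text
True [0.41507423 0.05516409 0.06093765] [-1.54714929  1.04347968  9.48059027] [-2.32828190e-01 -2.40830809e+01 -1.71135253e+01  3.64084973e-02
 -7.30180610e-01 -1.24278234e-02] 16.725
```

```bash
python3 - <<'E'
from h import *
import cv2
p=json.load(open("p.json"))
a=arm.get_image("wrist");b=arm.get_image("scene")
for c in("wrist","scene"):
    for n in("cover","cover_grip","tab_pad"):
        for d in arm.landmark_of(n,c)[:1]:
            v=np.array(d["centre"])-world(p,(0,0,0));c_,s_=np.cos(p[2]),np.sin(p[2])
            print(c,n,np.round([c_*v[0]+s_*v[1],-s_*v[0]+c_*v[1],v[2]],4),d["confidence"])
s=arm.get_state();print(s["contact_force"],s["t"])
A=cv2.resize(a[90:260,200:370,::-1],(400,400),interpolation=cv2.INTER_CUBIC)
B=cv2.resize(b[130:260,140:270,::-1],(400,400),interpolation=cv2.INTER_CUBIC)
cv2.imwrite("pics/p6.png",np.hstack([A,B]))
E
```

```text
wrist cover [-0.0031 -0.0191  0.0895] 0.79
wrist cover_grip [ 0.005  -0.0582  0.1043] 0.8
wrist tab_pad [ 0.0006 -0.1056  0.0873] 0.68
scene cover [ 0.0027 -0.0197  0.0902] 0.56
scene cover_grip [-0.0002 -0.0602  0.1026] 0.66
scene tab_pad [ 0.0017 -0.1069  0.0836] 0.56
[-2.24157312  1.22178574  8.10133012] 17.125
```

View pics/p6.png

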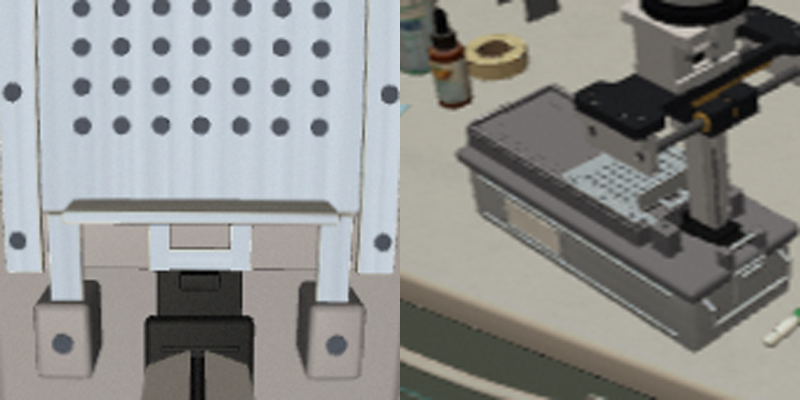

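```bash
cat >> h.py <<'E'
def cov(p):
    for c in("wrist","top","scene"):
        arm.get_image(c)
        for n in("cover","cover_grip"):
            for d in arm.landmark_of(n,c)[:1]:
                v=np.array(d["centre"])-world(p,(0,0,0));c_,s_=np.cos(p[2]),np.sin(p[2])
                print(c,n,np.round([c_*v[0]+s_*v[1],-s_*v[0]+c_*v[1],v[2]],4),round(d["confidence"],2))
E
python3 - <<'E'
from h import *
p=json.load(open("p.json"))
W=lambda y,tip:world(p,(0,y,tip-25.5))
arm.movel(W(-106,112),None,0.1)
arm.gripper_to(0.02)
arm.movel(W(-98,101),None,0.1)
print(arm.movel(W(-30,101),None,0.06,max_force=20),arm.get_state()["contact_force"],arm.get_state()["t"])
cov(p)
E
```

```text
False [-0.61995865  0.54575687 -0.33046525] 19.625
wrist cover [-0.0038  0.0204  0.0919] 0.61
wrist cover_grip [ 0.0025 -0.0212  0.1049] 0.93
top cover [0.0006 0.0177 0.0942] 0.62
scene cover [-0.0003  0.022   0.0885] 0.57
scene cover_grip [-0.0003 -0.0214  0.1035] 0.9
```

```bash
python3 - <<'E'
from h import *
import cv2
p=json.load(open("p.json"))
W=lambda y,tip:world(p,(0,y,tip-25.5))
print(arm.movel(W(33,101),None,0.06,max_force=20),arm.get_state()["contact_force"])
arm.dwell(.4)
arm.movel(W(15,101),None,0.08)
arm.movel(W(0,170),None,0.15)
cov(p);print(arm.get_state()["t"])
im=arm.get_image("wrist");cv2.imwrite("pics/w7.png",im[:,:,::-1])
E
```

```text
False [ 0.51299697  0.2915517  -0.7791811 ]
wrist cover [0.0004 0.0852 0.0894] 0.61
wrist cover_grip [0.0036 0.0436 0.1047] 0.88
top cover [0.0006 0.0818 0.0947] 0.7
scene cover [-0.0004  0.0828  0.09  ] 0.81
scene cover_grip [-0.0011  0.0446  0.1041] 0.57
23.1167
```

View pics/w7.png

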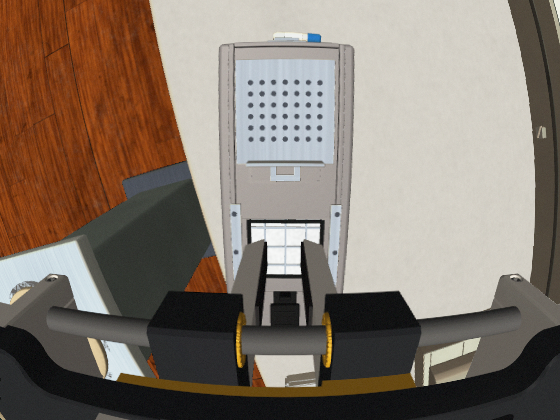

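The wrist picture shows the cover flat on the free end, spanning rows 58–165 and centred near column 285. The filter window is uncovered around (285,247) and the tongue is clear of the strips.

```bash
python3 -c "
from rig import arm
print(arm.finish_job())"
```

```text
the job is handed in; nothing more can be done
None
```

The snap tab is pressed, the cover has sprung free and been pushed to about container y = 83 mm, flat on the free end and near the centre line, and the job was handed in at about 23 s; no verdict came back.

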